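# Seat a milling blank in its holder and turn the clips over it

### The job

The off-white milling blank has been set down on the flat tongue end of the grey metal blank holder. With the fingertips, gently push it along the holder and over the rim until it drops flat into the round recess; then push both swivel clips round by their thumb posts, as far as they go, so that their blades reach over the blank's edge. Only push: do not lift the blank, and leave the plaster model, the jar and the bur block where they stand.

Things in the scene. Friction and masses are not known exactly. Their poses are not given: they have to be found in the camera images.
- holder: Grey anodised metal blank holder on rubber feet; it cannot be shifted. Flat upper face 20 mm above the worktop. Origin on the worktop below the centre of its round recess; z up, x from the tongue end over the recess to the far end. The body round the recess spans x and y = -70..70 and -76..76 mm; the tongue, flush with it, spans x = -128..-70, y = -55..55 mm.
- recess (a point): Centre of the mouth of the holder's round recess, level with the holder's upper face. The recess is 102 mm in diameter and 10 mm deep, with a vertical wall all round; in the middle of its floor is a 39 mm hole.
- tongue_end (a point): Middle of the tongue's outer end, at the upper face, 128 mm from the recess's centre. (To the right of the work, beyond y = -0.2 m, stands a hose about 0.1 m high and behind it, x > 0.4 m and y < -0.28 m, a model trimmer 0.35 m high: bring the arm round them, drawn in and high.)
- blank: Off-white round milling blank, loose, 0.2 to 0.4 kg: a disc 98 mm across and 10 mm thick with a raised round 82 mm across and 4 mm high on top. Origin at the centre of its underside. Starts flat on the holder, 55 to 80 mm from the recess's centre towards the tongue. Its leading edge tips in when 14 mm short of centred, its trailing edge when within 2 mm. Seated, the disc is flush, the raised top 4 mm proud.
- clip_left (a joint): Angle of the left swivel clip, rad: 0 closed (hard stop), 1.5 wide open; starts at 1.1 to 1.45, stays where left, about 1.5 N at its post turns it. Closed, its blade points at the recess's centre and lies over the seated blank's edge, its post away from it (holder's +y). Seen from above it opens counter-clockwise; open, the post points to the tongue (-x), the blade to the far end.
- clip_left_screw (a point): Head of the upright screw about which the left clip turns, at x = 0, y = +66 mm in the holder's frame, 29 mm above the worktop. The clip is a flat steel bar 4 mm thick and 10 to 17 mm wide, its underside 1.5 mm above the holder's upper face; the blade ends 21 mm from the screw, the arm 37 mm on the other side.
- clip_left_post (a point): Centre of the top of the left clip's thumb post, an upright round steel pin 8 mm in diameter, 30 mm from the clip's screw; its top is 49.5 mm, its foot (the clip's upper side) 25.5 mm above the worktop.
- clip_right (a joint): Angle of the right swivel clip, the mirror image of the left: 0 closed, 1.5 wide open, starts at 1.1 to 1.45. Seen from above it opens clockwise; closed, its post points to the holder's -y; open, to the tongue (-x).
- clip_right_screw (a point): Head of the screw about which the right clip turns, at x = 0, y = -66 mm in the holder's frame, 29 mm above the worktop; sizes as on the left.
- clip_right_post (a point): Centre of the top of the right clip's thumb post, 30 mm from its screw, 8 mm in diameter, top 49.5 mm and foot 25.5 mm above the worktop.
- model: Peach plaster jaw model, 54 x 62 x 32 mm, loose, beside the holder; to be left alone. Origin at the centre of its underside.
- jar: Small white jar with a screw cap, 52 mm in diameter, 42 mm high, loose, beside the holder; to be left alone. Origin at the centre of its underside.
- burs: Wooden bur block with burs standing in it, 30 x 60 mm, 51 mm high with the burs, loose, beyond the holder's far end; to be left alone. Origin at the centre of its underside.
Mind the look-alikes: they are no part of the job. What is shaped like the blank but blue is not meant.

How it is judged (in metres and radians):
On the way, in this order (a step that is already met when the one before it is completed fails the run):
1. the blank lies flat in the recess while both clips are still open (horizontal distance between blank and holder below 0.006 m and z of blank in the frame of holder below 0.0125 m and angle between blank's own z axis and vertical below 0.03 rad and value of joint each of clip_left, clip_right above 0.5 rad), for 0.2 s.
2. both clips are turned in over the blank's edge (value of joint each of clip_left, clip_right below 0.15 rad), for 0.2 s.
At the end, for the whole second after the job is handed in: The blank rests flat on the recess's floor (underside under 2.5 mm off the floor, tilt under 0.03 rad, centre within 6 mm of the recess's axis), both clips stand within 0.15 rad of closed, and the model, the jar and the bur block are within 20 mm of where they stood (all of step 2 and horizontal distance between blank and holder below 0.006 m and z of blank in the frame of holder below 0.0125 m and angle between blank's own z axis and vertical below 0.03 rad and linear speed of blank below 0.01 m/s and distance of each of model, jar, burs from where it was at the start of the episode below 0.02 m); the robot touches nothing.
It fails at once if the blank is lifted (its underside's centre more than 12 mm above the holder's upper face) (height (world z) of blank above 0.032 m).
It fails at once if the blank is pushed off the holder (height (world z) of blank below 0.004 m).
It fails at once if the blank is handled roughly (more than 40 N from the fingers) (contact force between the fingers and blank above 40 N).
It fails at once if the plaster model, the jar or the bur block is knocked away or over (distance of any of model, jar, burs from where it was at the start of the episode above 0.03 m or angle between any of model, jar, burs's own z axis and vertical above 0.5 rad).
It also fails if it takes over 64 s, if anything falls off the work surface, if the arm or the gripper's body presses on something with over 40 N, if the wrist force passes 120 N, or if a joint passes its speed limit or range.

### The arm

A 6-joint arm with a two-finger parallel gripper is mounted at the origin on a cart in front of the work surface, level with it; the furniture and walls round the work are solid. World frame = base frame: x ahead of the robot, y to its left, z up, the work surface at z = 0. Lengths are in mm, angles in rad, forces in N, time in s.
With the tool pointing down it reaches from about 350 to 875 mm from the base axis. Payload 4.2 kg.
Tool frame: the origin (TCP) lies midway between the tips of the shut fingers; the grasp point (between the pads) lies arm.grip_depth behind it (arm.grip_depth is the distance from the TCP to the grasp point, in mm); z points along the fingers, y is the direction in which the jaws open and shut (so a half turn about z gives the same grasp; the last joint's range is limited). The gripper opens to 85 mm and grips with 20 to 120 N. Pads are 22 mm wide; open, the fingers measure 114 mm over their backs; the gripper's body (76 mm by 85 mm) begins 54 mm behind the grasp point. The pads swing forward as they close: fully open they stand 13 mm farther back than shut.
Start: joints at [0.259, 0.385, 0.008, 0, -1.194, -0.259], TCP at [624.979, 0.025, 231.312] pointing down, gripper open.
Joint ranges: [-3.14, 3.14], [-1.21, 2.06], [-1.07, 1.41], [-3.16, 2.05], [-2.99, -0.16], [-3.1, 3.1]. Speed limits (rad/s): [2.79, 2.79, 3.14, 3.14, 3.14, 3.14].

### API

Orientations are given as a unit quaternion [x, y, z, w].
In Python, from bench import arm gives the robot as it stands.
- The arm moves only by the tool play_rows, never from a script. Its argument "motion" is one flat list of numbers, 7 for each row, row after row: the opening in per cent of the stroke, from 0 (shut) to 100 (fully open), then the shift along the world's x, y, z in cm, then the turn, a rotation vector about the world's x, y, z in degrees. A call has 1 to 5 rows; each row is the pose to reach, as a shift and turn from the pose commanded when the call began; what a row does not reach only later rows make up. A row lasts 1/8 s, in which the tool goes at most 62.5 mm and 10.7 degrees, less where a joint would pass 70% of its speed; a pose out of reach is approached as far as the arm can. A call with a gripper value outside its range is refused whole. The fingers move at their own pace and stop on an object; the grip force is fixed at half the most. Time passes only in rows, so rows that repeat a pose let the fingers close. It gives the time, the measured TCP pose, the force and the opening at its end, in the units of the state.
- arm.read_state(): the state, without advancing time (a new reading comes with each control period).
- arm.get_image(name): name is "scene" or "side" or "wrist"; returns (picture, depth): 400x640x3 uint8, red, green, blue; 400x640 float32, mm along the optical axis (not along the pixel's ray), 0 where there is no reading.
- arm.camera_info(name): a dict with "fovy" (degrees; the focal length in pixels is half the picture's height over the tangent of half this angle, whatever the lens; pixels are square), "cx", "cy" (the principal point, pixels), "k1" (the pictures are not rectified: a ray, as slopes to the right and down, at radius r is drawn at 1 + k1 r^2 times it, then the intrinsics apply), "R" (3x3) and "t" (3): a world point X has camera coordinates R X + t. Camera axes: x right, y down, z forward; pixel columns grow to the right and rows downward; lengths in mm; the calibration is good to about 2 mm. A picture is of the moment at which its call begins: read the wrist's pose just before it. camera_info takes no time and is no camera call; for the wrist camera it gives the pose at the moment of the call.
- arm.job_done(): hands the job in, once; it reports no verdict.
Trained networks look in the newest picture that a camera, given by its name, has taken for a name from the list of things; names that differ only in an ending like _2 or _b are one class to them, and where a whole thing is asked for, a point or a joint stands for the part that bears it (a point fixed in the world has none). Each returns a list of dicts, best first, with "confidence" (0 to 1); they miss things now and then, are a little off and sometimes report something else, mostly with a low value. They report only what shows in the picture. A call takes as long as a camera call. They do not tell look-alikes from the thing itself.
- arm.outline_of(thing, camera): "mask" (400x640 bool, what is visible of it) and "extent" ([left, top, width, height] in pixels, round what is visible of it).
- arm.place_of(thing, camera): "uv" ([column, row] in pixels: a listed point, or the origin of a listed thing).
The state is a dict: "clock": time; "joints": joint angles; "joint_vel": joint speeds; "joint_efforts": joint torques, N m; "position": TCP position; "ee_rot": TCP orientation; "contact_force": force on the tool from outside, world axes, zero at the start; "wrist_torque": the same for the moment, N m; "gripper_width": finger opening in mm.
Only numpy, scipy, OpenCV 4.12 (cv2) and the standard library are available. Lean on these libraries where they do the work, as an engineer would, in place of code of your own. Each camera call takes 0.05 s, during which the arm holds its last target.

## Working session

There is one attempt and no reset: what is moved stays moved. The work goes in short steps, Python scripts to look and compute and a tool call to move; the robot and the scene stay as the last step left them, time stands still between calls to the robot, and variables do not carry over. Pictures are saved under pics/ and viewed, and the job is handed in when it is done.

Besides the shell and the picture viewer there is one more tool, called after "Request:" as name(argument=value, ...), one argument or row to a line, values as JSON. play_rows: Moves the arm, as the interface text tells. Its arguments: {"type":"object","properties":{"motion":{"type":"array","items":{"type":"number"}}},"required":["motion"]}

```bash
ls; mkdir -p pics; cat > h.py <<'E'
import numpy as np, cv2
from bench import arm
def cam(n):
    c=arm.camera_info(n); return c
def K(c):
    f=200/np.tan(np.radians(c['fovy'])/2); return f
def ray(c,uv):
    f=K(c); d=np.array([(uv[0]-c['cx'])/f,(uv[1]-c['cy'])/f]); s=d.copy()
    for _ in range(20): s=d/(1+c['k1']*(s@s))
    return np.array([s[0],s[1],1.])
def on_z(c,uv,z):
    R=np.array(c['R']);t=np.array(c['t']); o=-R.T@t; d=R.T@ray(c,uv); return o+d*(z-o[2])/d[2]
def proj(c,X):
    X=np.array(c['R'])@np.array(X)+np.array(c['t']); s=X[:2]/X[2]; s=s*(1+c['k1']*(s@s)); return np.array([s[0]*K(c)+c['cx'],s[1]*K(c)+c['cy']])
def save(n,img): cv2.imwrite('pics/'+n+'.png',img[:,:,::-1])
E
python3 - <<'E'
from h import *
for n in ['scene','side','wrist']:
    im,d=arm.get_image(n); c=cam(n); save(n+'0',im); np.save('pics/'+n+'0d.npy',d)
    R=np.array(c['R']);print(n,c['fovy'],c['k1'],c['cx'],c['cy'],-R.T@np.array(c['t']),R[2])
    for th in ['blank','holder','recess','tongue_end','clip_left_screw','clip_left_post','clip_right_screw','clip_right_post','model','jar','burs']:
        z={'recess':20,'tongue_end':20,'blank':20,'clip_left_screw':29,'clip_right_screw':29,'clip_left_post':49.5,'clip_right_post':49.5}.get(th,0)
        for r in arm.place_of(th,n)[:3]: print(th,np.round(r['uv']),round(r['confidence'],2),np.round(on_z(c,r['uv'],z)))
s=arm.read_state();print(s); print(arm.grip_depth)
E
```

```text
pics
scene 52.092854737362366 -0.024884322532485372 318.0845360764927 194.04573041912116 [ 211.10170227 -342.14715285  734.16231122] [ 0.45579636  0.5152876  -0.72576055]
blank [351. 306.] 0.95 [509. -98.  20.]
blank [287. 240.] 0.74 [519. 109.  20.]
blank [229. 212.] 0.63 [469. 261.  20.]
holder [313. 236.] 0.77 [576.  90.   0.]
holder [314. 225.] 0.23 [600. 111.   0.]
recess [315. 227.] 0.93 [587.  94.  20.]
recess [301. 205.] 0.61 [607. 166.  20.]
recess [314. 237.] 0.26 [566.  74.  20.]
tongue_end [260. 254.] 0.69 [452. 117.  20.]
clip_left_screw [299. 204.] 0.53 [599. 163.  29.]
clip_left_post [287. 203.] 0.56 [570. 172.  50.]
clip_right_screw [331. 246.] 0.51 [574.  28.  29.]
clip_right_screw [289. 204.] 0.45 [583. 180.  29.]
clip_right_screw [322. 248.] 0.16 [555.  35.  29.]
clip_right_post [321. 249.] 0.59 [543.  24.  50.]
clip_right_post [287. 180.] 0.16 [616. 227.  50.]
model [289. 181.] 0.82 [649. 263.   0.]
jar [385. 250.] 0.95 [667. -46.   0.]
burs [353. 206.] 0.74 [708.  95.   0.]
side 47.28147747294443 -0.11248240970703118 318.615705243212 203.89958460222155 [ 937.9489
[... 1678 characters left out ...]
s': array([ 2.58638821e-01,  3.84705980e-01,  7.87844982e-03,  2.96671315e-05,
       -1.19399024e+00, -2.58574401e-01]), 'joint_vel': array([-0.00138659, -0.00121488,  0.0010146 ,  0.00254276, -0.00139548,
       -0.00136121]), 'joint_efforts': array([ 6.49335288e-04, -3.92082810e+01,  1.88613760e+01,  4.19055104e+00,
       -4.09320937e-04, -1.09775306e-05]), 'position': array([6.24976938e+02, 4.02820023e-02, 2.31304419e+02]), 'ee_rot': array([ 7.07133416e-01, -7.07080145e-01,  6.53274028e-06,  1.62020661e-05]), 'contact_force': array([0.03836846, 0.02775361, 0.59170972]), 'wrist_torque': array([ 0.03327382, -0.04474591,  0.01418796]), 'gripper_width': 85.45520405122835}
18.700000000000003
```

View pics/scene0.png

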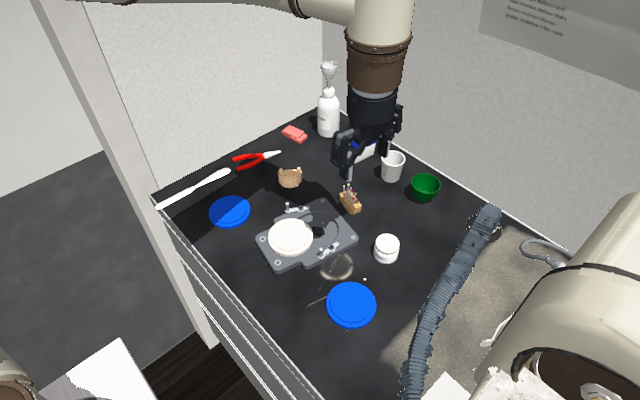

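View pics/wrist0.png

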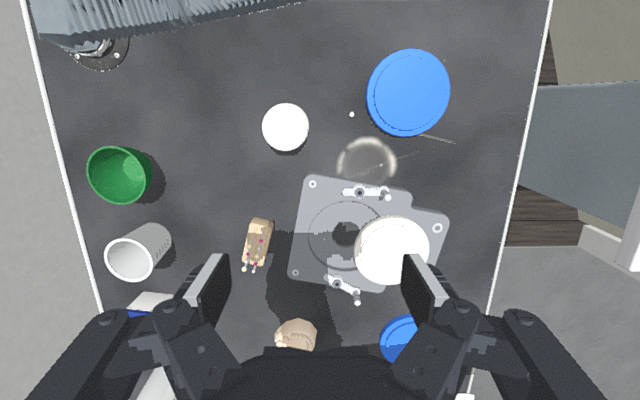

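View pics/side0.png

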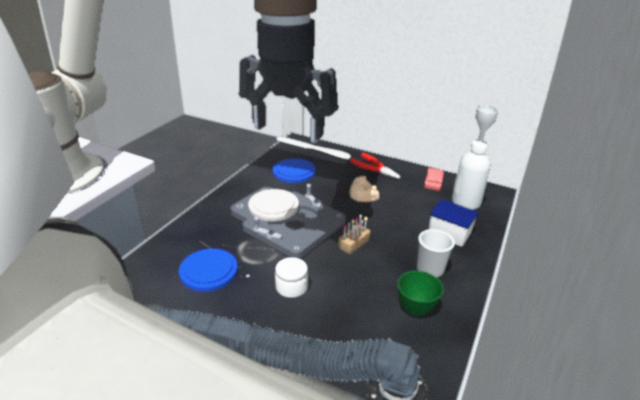

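Candidates for the blank in the wrist picture are the off-white disc on the holder (392,249) and two blue look-alikes at (408,92) and (400,340). I choose the off-white one. Next I'll measure it precisely and check it in a close crop.

```bash
cat > meas.py <<'E'
from h import *
im=cv2.imread('pics/wrist0.png')[:,:,::-1]
c=cam('wrist')
def hol(xc,yc,yaw): 
    return lambda p:np.array([xc+np.cos(yaw)*p[0]-np.sin(yaw)*p[1], yc+np.sin(yaw)*p[0]+np.cos(yaw)*p[1], p[2]])
E
python3 - <<'E'
from meas import *
xc,yc,yaw=585.5,90.5,np.radians(-11.4)
H=hol(xc,yc,yaw)
big=cv2.resize(im[150:320,270:470],None,fx=4,fy=4,interpolation=cv2.INTER_CUBIC)[:,:,::-1].copy()
def line(pts,col):
    q=np.array([(proj(c,H(p))-[270,150]+.5)*4-.5 for p in pts]);cv2.polylines(big,[np.int32(np.round(q))],False,col,1)
line([(-70,-76,20),(70,-76,20),(70,76,20),(-70,76,20),(-70,55,20),(-128,55,20),(-128,-55,20),(-70,-55,20),(-70,-76,20)],(0,0,255))
a=np.linspace(0,6.3,60)
line([(51*np.cos(t),51*np.sin(t),20) for t in a],(0,255,0))
for s in(1,-1): line([(5*np.cos(t),s*66+5*np.sin(t),29) for t in a],(255,255,0))
cv2.imwrite('pics/crop1.png',big[:600])
E
```

```text
(no output)
```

View pics/crop1.png

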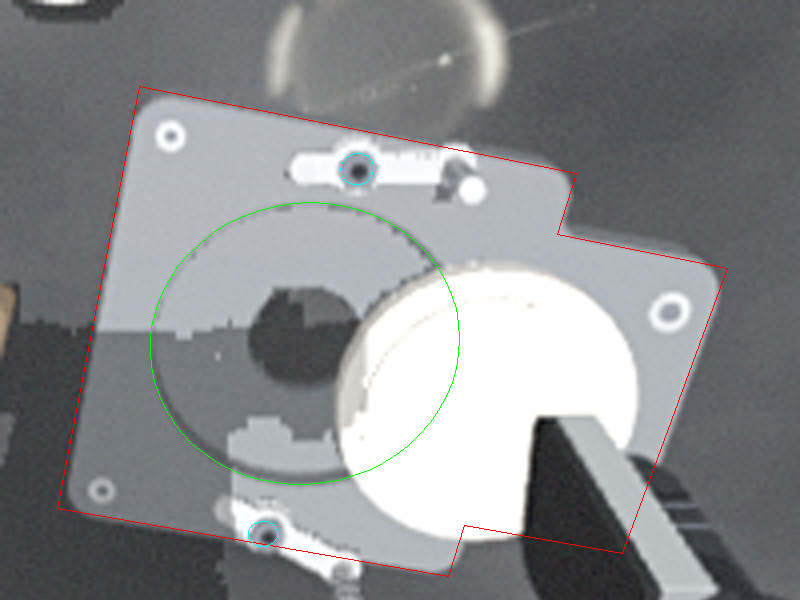

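```bash
python3 - <<'E'
from meas import *
H=hol(585.5,90.5,np.radians(-11.4))
inv=lambda P:(np.array([[np.cos(.199),-np.sin(.199)],[np.sin(.199),np.cos(.199)]])@(P[:2]-[585.5,90.5])).round(1)
d=np.load('pics/wrist0d.npy')
R=np.array(c['R']);t=np.array(c['t'])
def X(u,v): return R.T@(ray(c,(u,v))*d[int(v),int(u)]-t)
hsv=cv2.cvtColor(np.ascontiguousarray(im),cv2.COLOR_RGB2HSV)
P=[];
for v in range(205,300):
  for u in range(340,440):
    if d[v,u]>0:P.append(X(u,v))
P=np.array(P);
s=P[(P[:,2]>31)&(P[:,2]<38)]
print(len(s), np.percentile(s[:,2],[10,50,90]))
q=np.array([on_z(c,u,28)[:2] for u in [(392.2,250.5)]]);print('blank',q,inv(q[0]))
for u in [(388,197),(357,295)]:  # post tops guess
    print(u,X(*u))
# post tops from crop
for n,u in [('R',(270+474/4,150+188/4)),('L?',(270+350/4,150+600/4))]:
    p=on_z(c,u,49.5);print(n,u,p,inv(p))
for n,u in [('Lnet',(358,302)),('Rnet',(389,199))]:
    p=on_z(c,u,49.5);print(n,p,inv(p))
print('petri',[X(u,v).round() for u,v in [(345,160),(367,162),(392,160),(367,145)]])
print(X(300,280),X(320,200))
big=cv2.resize(im[170:320,300:460],None,fx=4,fy=4,interpolation=cv2.INTER_CUBIC); save('crop2',big)
E
```

```text
2911 [31.56063531 34.69705871 35.74701102]
blank [[524.74428778 106.46051217]] [-62.7   3.6]
(388, 197) [541.80817708  25.46914323  50.63218446]
(357, 295) [569.85776703 166.56863167  39.96164672]
R (388.5, 197.0) [540.93550299  25.83307869  49.5       ] [-30.9 -72.2]
L? (357.5, 300.0) [570.42897436 167.34055942  49.5       ] [-30.   72.3]
Lnet [569.62573577 170.47526635  49.5       ] [-31.4  75.3]
Rnet [540.16741823  28.26831424  49.5       ] [-32.1 -70. ]
petri [array([588.,  -8.,   1.]), array([560.,  -6.,   1.]), array([528.,  -8.,   2.]), array([561., -27.,   1.])]
[6.48056561e+02 1.69255623e+02 5.97160872e-01] [619.70104911  38.76302916  21.58787018]
```

View pics/crop2.png

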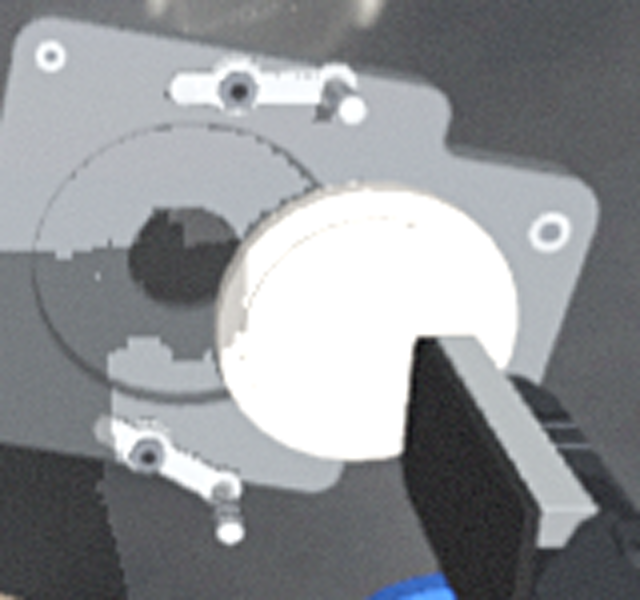

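The crop shows an off-white disc with a raised round at crop (365,320), lying on the tongue, so this is the right one. In the holder frame it sits at about (-63, +4). The ring near the holder is flat on the table (z ≈ 1). The clip posts are at (-31, ±73). I'll move in behind the blank with the jaws along the holder's y.

Request:
play_rows(
  motion=[60,-3.4,2.3,-1,0,0,10.5,60,-6.8,4.6,-2,0,0,21,60,-10.2,6.9,-3,0,0,31.5,60,-13.6,9.2,-4,0,0,42,60,-17,11.5,-5,0,0,52.5],
)

```text
clock: 2.42
position: [454.0, 115.6, 181.3]
ee_rot: [0.948, -0.319, 0.0, -0.0]
contact_force: [0.3, 0.9, -1.2]
gripper_width: 50.8
```

Request:
play_rows(
  motion=[60,0,0,-2,0,0,10,60,0,0,-4,0,0,20,60,0,0,-6,0,0,26.1,60,0,0,-8,0,0,26.1,60,0,0,-10,0,0,26.1],
)

```text
clock: 3.05
position: [455.2, 115.2, 81.0]
ee_rot: [0.995, -0.099, 0.0, -0.0]
contact_force: [-0.2, -0.5, -0.8]
gripper_width: 50.9
```

```bash
cat >> h.py <<'E'
HC=np.array([585.5,90.5]);YAW=np.radians(-11.4)
RH=np.array([[np.cos(YAW),-np.sin(YAW)],[np.sin(YAW),np.cos(YAW)]])
def toH(P): return RH.T@(np.array(P)[:2]-HC)
def fromH(p): return RH@np.array(p)+HC
def st():
    s=arm.read_state(); from scipy.spatial.transform import Rotation as Ro
    R=Ro.from_quat(s['ee_rot']).as_matrix()
    print('t',round(s['clock'],2),'pos',s['position'].round(1),'H',toH(s['position']).round(1),'F',s['contact_force'].round(1),'w',round(s['gripper_width'],1),'yaxis',np.degrees(np.arctan2(R[1,1],R[0,1])).round(1),'tilt',R[:,2].round(3))
    return s
E
python3 - <<'E'
from h import *
st()
for n in ['wrist','side']:
    im,d=arm.get_image(n); save(n+'1',im if n=='wrist' else cv2.resize(im[120:300,180:400],None,fx=3.4,fy=3.2))
E
```

```text
t 3.05 pos [455.2 115.2  81. ] H [-132.6   -1.5] F [-0.2 -0.5 -0.8] w 50.9 yaxis -101.4 tilt [ 0.001  0.    -1.   ]
```

View pics/wrist1.png

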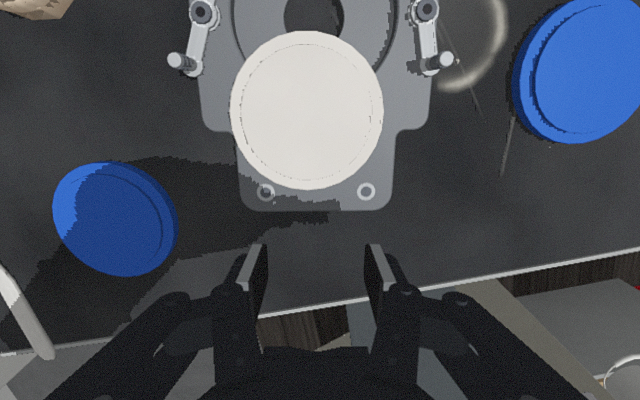

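View pics/side1.png

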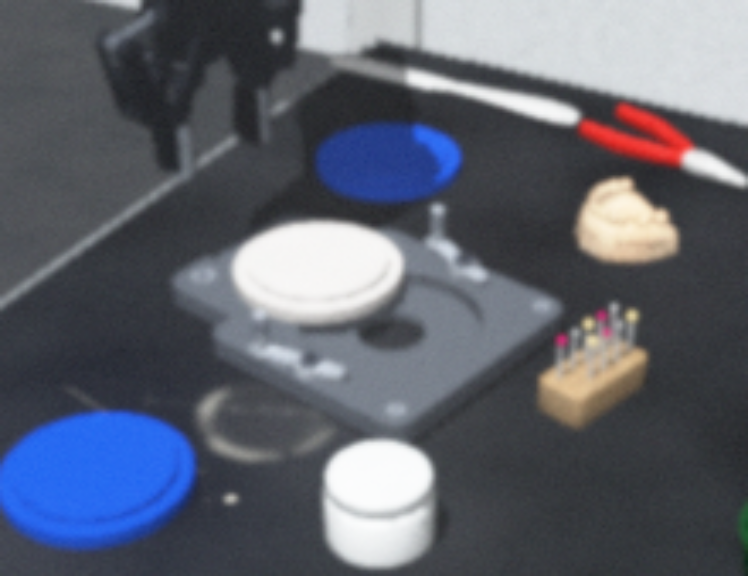

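```bash
python3 - <<'E'
from h import *
im=cv2.imread('pics/wrist1.png')[:,:,::-1]; c=cam('wrist')
big=cv2.resize(im[0:220,160:460],None,fx=2.6,fy=2.6,interpolation=cv2.INTER_CUBIC)[:,:,::-1].copy()
def line(pts,col):
    q=np.array([(proj(c,[*fromH(p[:2]),p[2]])-[160,0]+.5)*2.6-.5 for p in pts]);cv2.polylines(big,[np.int32(np.round(q))],False,col,1)
line([(-70,-76,20),(70,-76,20),(70,76,20),(-70,76,20),(-70,55,20),(-128,55,20),(-128,-55,20),(-70,-55,20),(-70,-76,20)],(0,0,255))
a=np.linspace(0,6.3,60)
line([(51*np.cos(t),51*np.sin(t),20) for t in a],(0,255,0))
for s in(1,-1): line([(5*np.cos(t),s*66+5*np.sin(t),29) for t in a],(255,255,0))
for bc in [(-62.7,3.6)]:
  line([(bc[0]+49*np.cos(t),bc[1]+49*np.sin(t),30) for t in a],(255,0,0))
  line([(bc[0]+41*np.cos(t),bc[1]+41*np.sin(t),34) for t in a],(255,0,255))
line([(-31+4*np.cos(t),73+4*np.sin(t),49.5) for t in a],(0,255,0))
line([(-31+4*np.cos(t),-72+4*np.sin(t),49.5) for t in a],(0,255,0))
cv2.imwrite('pics/ov1.png',big)
E
```

```text
(no output)
```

View pics/ov1.png

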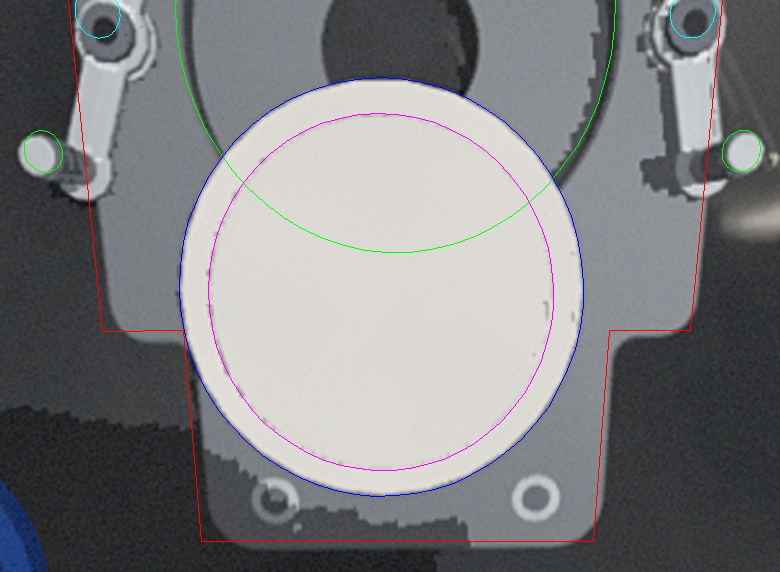

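Request:
play_rows(
  motion=[60,0,0,-2,0,0,0,60,0,0,-4,0,0,0,60,0,0,-5,0,0,0,60,0,0,-5.7,0,0,0,60,0,0,-5.7,0,0,0],
)

```text
clock: 3.78
position: [455.1, 115.1, 24.4]
ee_rot: [0.995, -0.099, 0.0, 0.0]
contact_force: [0.4, -0.1, -0.2]
gripper_width: 51.3
```

```bash
sed -i 's/^HC=.*;YAW/HC=np.array([585.1,88.5]);YAW/' h.py; python3 - <<'E'
from h import *
st()
im,d=arm.get_image('side'); save('side2',cv2.resize(im[140:260,190:350],None,fx=4.5,fy=4.5,interpolation=cv2.INTER_CUBIC))
im,d=arm.get_image('wrist'); save('wrist2',im)
E
```

```text
t 3.77 pos [455.1 115.1  24.4] H [-132.7    0.4] F [ 0.4 -0.1 -0.2] w 51.3 yaxis -101.4 tilt [ 0. -0. -1.]
```

View pics/side2.png

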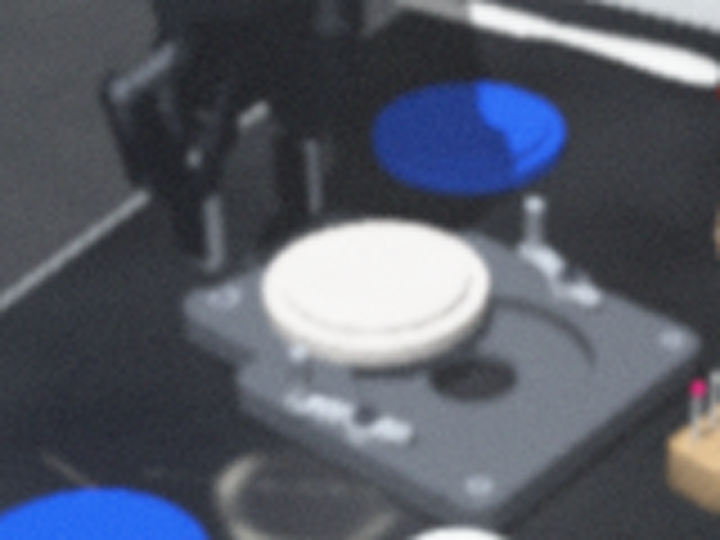

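View pics/wrist2.png

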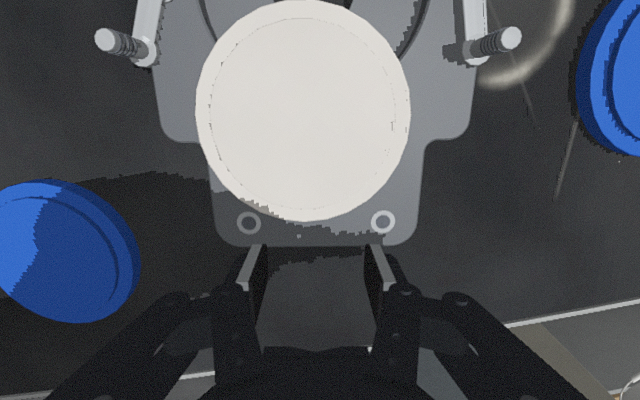

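```bash
python3 - <<'E'
from h import *
c=cam('side')
for y in (-26,-33,-40):
  for z in (20,24,28,32,36):
    print(y,z,((proj(c,[*fromH((-121.7,y)),z])-[190,140])*4.5).round(), 'far',((proj(c,[*fromH((-121.7,-y)),z])-[190,140])*4.5).round())
E
```

```text
-26 20 [225. 277.] far [308. 229.]
-26 24 [224. 270.] far [307. 222.]
-26 28 [224. 262.] far [307. 215.]
-26 32 [223. 254.] far [306. 207.]
-26 36 [222. 247.] far [306. 200.]
-33 20 [213. 284.] far [318. 223.]
-33 24 [213. 276.] far [318. 216.]
-33 28 [212. 269.] far [317. 209.]
-33 32 [211. 261.] far [317. 201.]
-33 36 [211. 253.] far [317. 194.]
-40 20 [202. 290.] far [329. 217.]
-40 24 [201. 283.] far [328. 210.]
-40 28 [200. 275.] far [328. 203.]
-40 32 [200. 268.] far [328. 195.]
-40 36 [199. 260.] far [327. 188.]
```

Request:
play_rows(
  motion=[60,0,0,-0.2,0,0,0,60,0,0,-0.4,0,0,0,60,0,0,-0.5,0,0,0,60,0,0,-0.6,0,0,0,60,0,0,-0.6,0,0,0],
)

```text
clock: 4.5
position: [454.9, 115.0, 18.2]
ee_rot: [0.995, -0.099, -0.0, 0.0]
contact_force: [-0.9, -0.4, 0.4]
gripper_width: 51.4
```

Request:
play_rows(
  motion=[60,0.39,-0.09,0,0,0,0,60,0.78,-0.18,0,0,0,0,60,1.18,-0.27,0,0,0,0,60,1.57,-0.35,0,0,0,0,60,1.96,-0.43,0,0,0,0],
)

```text
clock: 5.12
position: [474.4, 110.5, 18.2]
ee_rot: [0.995, -0.099, -0.0, 0.0]
contact_force: [-2.0, 0.8, 0.4]
gripper_width: 51.2
```

Request:
play_rows(
  motion=[60,0.3,-0.06,0,0,0,0,60,0.6,-0.12,0,0,0,0,60,0.9,-0.18,0,0,0,0,60,1.18,-0.24,0,0,0,0,60,1.47,-0.3,0,0,0,0],
)

```text
clock: 5.75
position: [489.4, 107.7, 18.3]
ee_rot: [0.995, -0.099, -0.0, 0.0]
contact_force: [-2.5, -0.2, -0.2]
gripper_width: 51.1
```

```bash
python3 - <<'E'
from h import *
st()
im,d=arm.get_image('wrist'); save('wrist3',im)
E
```

```text
t 5.75 pos [489.4 107.7  18.3] H [-97.6  -0.1] F [-2.5 -0.2 -0.2] w 51.1 yaxis -101.4 tilt [-0. -0. -1.]
```

View pics/wrist3.png

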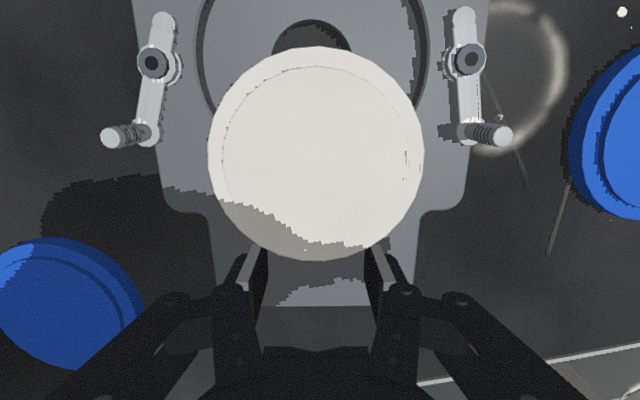

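The blank is caged against both fingers and centred on the tongue, with the disc at (315,153) and the recess axis at about column 312. I'll keep pushing.

Request:
play_rows(
  motion=[60,0.39,-0.08,0,0,0,0,60,0.78,-0.16,0,0,0,0,60,1.18,-0.24,0,0,0,0,60,1.57,-0.32,0,0,0,0,60,1.96,-0.4,0,0,0,0],
)

```text
clock: 6.42
position: [509.1, 103.6, 18.3]
ee_rot: [0.995, -0.099, -0.0, 0.0]
contact_force: [-0.5, 0.4, 0.6]
gripper_width: 51.2
```

```bash
cat > ov.py <<'E'
from h import *
import sys
def ov(name,bc=None,x0=100,y0=0,x1=540,y1=300,f=1.8):
    st(); im,d=arm.get_image('wrist'); c=cam('wrist'); np.save('pics/'+name+'d.npy',d); save(name+'r',im)
    big=cv2.resize(im[y0:y1,x0:x1],None,fx=f,fy=f,interpolation=cv2.INTER_CUBIC)[:,:,::-1].copy()
    # hand-eye bias: b in tool frame as found
    s=arm.read_state()
    th=np.radians(78.6); B=np.array([[np.cos(th),-np.sin(th)],[np.sin(th),np.cos(th)]])@[.374,2.04]
    def line(pts,col):
        q=np.array([(proj(c,[*(fromH(p[:2])+B),p[2]])-[x0,y0]+.5)*f-.5 for p in pts]);cv2.polylines(big,[np.int32(np.round(q))],False,col,1)
    line([(-70,-76,20),(70,-76,20),(70,76,20),(-70,76,20),(-70,55,20),(-128,55,20),(-128,-55,20),(-70,-55,20),(-70,-76,20)],(0,0,255))
    a=np.linspace(0,6.3,60)
    line([(51*np.cos(t),51*np.sin(t),20) for t in a],(0,255,0))
    for s in(1,-1): line([(5*np.cos(t),s*66+5*np.sin(t),29) for t in a],(255,255,0))
    if bc:
        line([(bc[0]+49*np.cos(t),bc[1]+49*np.sin(t),30) for t in a],(255,0,0))
        line([(bc[0]+41*np.cos(t),bc[1]+41*np.sin(t),34) for t in a],(255,0,255))
    cv2.imwrite('pics/'+name+'.png',big)
E
python3 -c "
from ov import *
ov('ov4',(-24.5,0))"
```

```text
t 6.42 pos [509.1 103.6  18.3] H [-77.5  -0.2] F [-0.5  0.4  0.6] w 51.2 yaxis -101.4 tilt [-0. -0. -1.]
```

View pics/ov4.png

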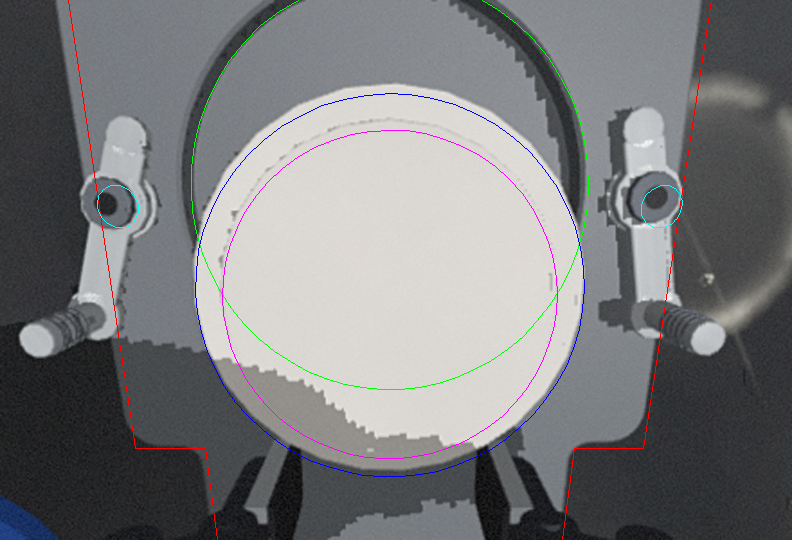

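Request:
play_rows(
  motion=[60,0.2,-0.01,0,0,0,0,60,0.4,-0.02,0,0,0,0,60,0.6,-0.03,0,0,0,0,60,0.8,-0.04,0,0,0,0,60,0.8,-0.04,0,0,0,0],
)

```text
clock: 7.1
position: [517.2, 103.4, 18.3]
ee_rot: [0.995, -0.099, 0.0, -0.0]
contact_force: [-1.0, -0.5, 0.4]
gripper_width: 51.2
```

```bash
sed -i 's/^HC=.*/HC=np.array([585.4,90.0]);YAW=np.radians(-10.7)/' h.py
python3 -c "
from ov import *
ov('ov5',(-14.5,0))"
```

```text
t 7.1 pos [517.2 103.4  18.3] H [-69.5   0.5] F [-1.  -0.5  0.4] w 51.2 yaxis -101.4 tilt [ 0.  0. -1.]
```

View pics/ov5.png

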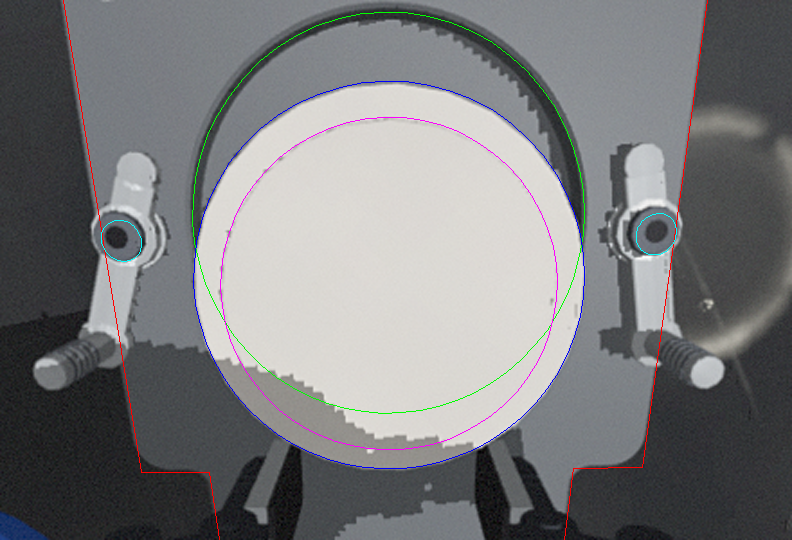

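Request:
play_rows(
  motion=[60,0.2,-0.04,0,0,0,0,60,0.4,-0.08,0,0,0,0,60,0.6,-0.11,0,0,0,0,60,0.8,-0.15,0,0,0,0,60,0.8,-0.15,0,0,0,0],
)

```text
clock: 7.78
position: [525.6, 102.0, 18.4]
ee_rot: [0.995, -0.099, 0.001, -0.0]
contact_force: [-0.6, 0.3, 0.1]
gripper_width: 51.1
```

```bash
python3 -c "
from ov import *
ov('ov6',(-6.5,0))"
```

```text
t 7.78 pos [525.6 102.   18.4] H [-60.9   0.7] F [-0.6  0.3  0.1] w 51.1 yaxis -101.4 tilt [ 0.001  0.    -1.   ]
```

View pics/ov6.png

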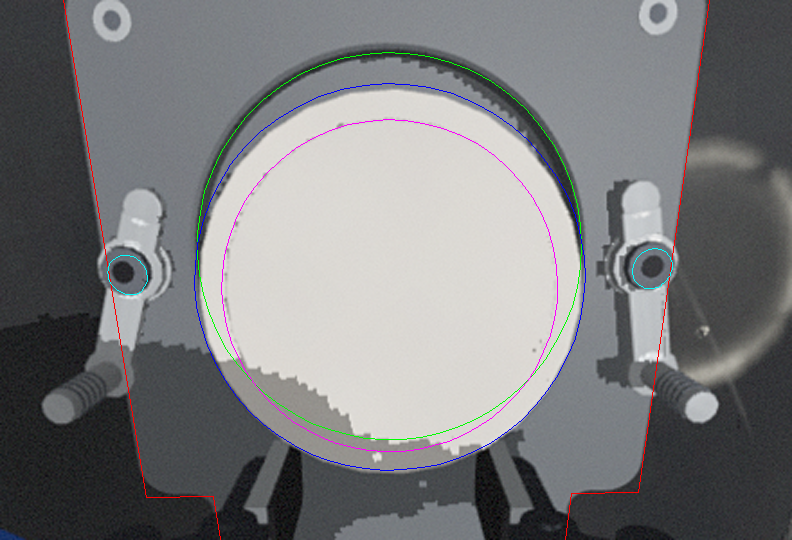

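Request:
play_rows(
  motion=[60,0.12,-0.02,0,0,0,0,60,0.24,-0.05,0,0,0,0,60,0.35,-0.07,0,0,0,0,60,0.46,-0.09,0,0,0,0,60,0.46,-0.09,0,0,0,0],
)

```text
clock: 8.45
position: [529.9, 101.1, 18.4]
ee_rot: [0.995, -0.099, 0.0, -0.0]
contact_force: [-0.1, -0.2, 0.4]
gripper_width: 51.3
```

```bash
python3 -c "
from ov import *
ov('ov7',(-2,0))"
```

```text
t 8.45 pos [529.9 101.1  18.4] H [-56.5   0.6] F [-0.1 -0.2  0.4] w 51.3 yaxis -101.4 tilt [ 0.001  0.    -1.   ]
```

View pics/ov7.png

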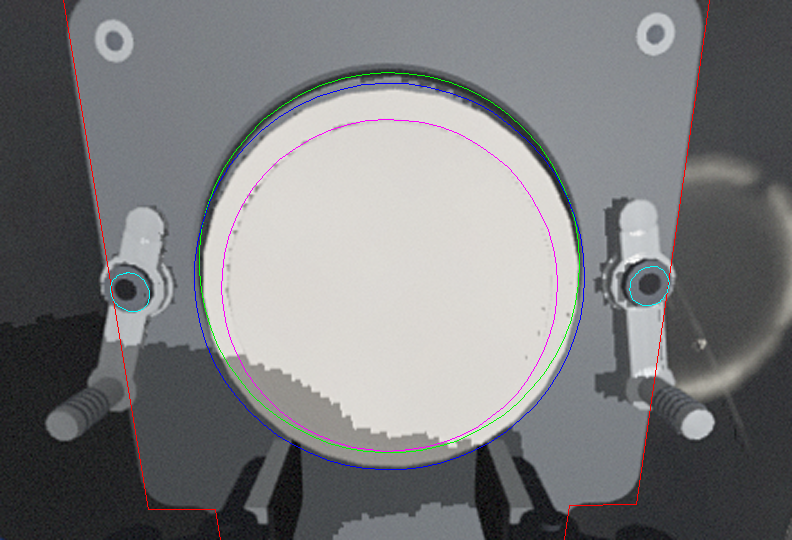

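Request:
play_rows(
  motion=[60,0.1,-0.02,0,0,0,0,60,0.2,-0.04,0,0,0,0,60,0.3,-0.06,0,0,0,0,60,0.3,-0.06,0,0,0,0],
)

```text
clock: 9.0
position: [532.7, 100.4, 18.4]
ee_rot: [0.995, -0.099, 0.0, -0.0]
contact_force: [0.7, -0.1, 0.4]
gripper_width: 51.4
```

```bash
python3 -c "
from ov import *
ov('ov8',(0,0))"
```

```text
t 9.0 pos [532.7 100.4  18.4] H [-53.7   0.4] F [ 0.7 -0.1  0.4] w 51.4 yaxis -101.4 tilt [ 0.  0. -1.]
```

View pics/ov8.png

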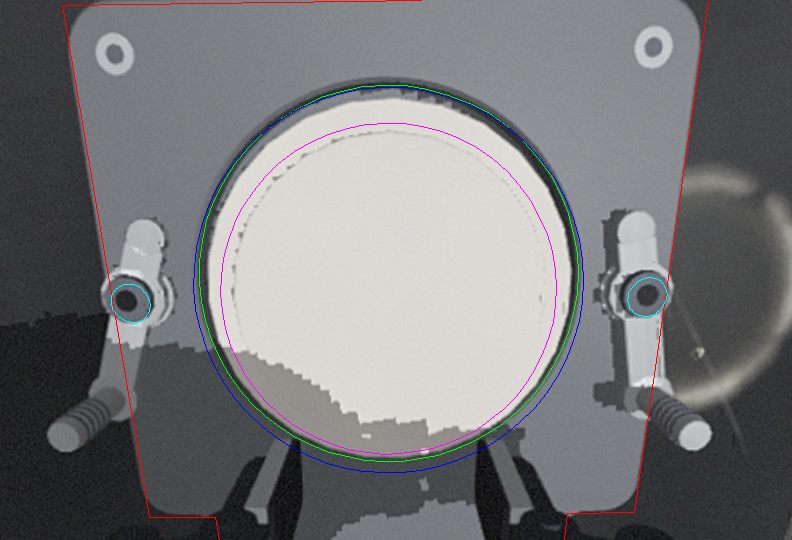

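```bash
cat > flat.py <<'E'
from h import *
def flat(f,c):
    d=np.load(f);R=np.array(c['R']);t=np.array(c['t'])
    for hx,hy in [(-25,0),(25,0),(0,25),(0,-25),(0,0)]+[(-60,0),(60,0),(60,40),(60,-40)]:
        u,v=np.round(proj(c,[*fromH((hx,hy)),24])).astype(int)
        if not(3<=u<637 and 3<=v<397): continue
        z=[(R.T@(ray(c,(a,b))*d[b,a]-t))[2] for a in range(u-3,u+4) for b in range(v-3,v+4) if d[b,a]>0]
        print((hx,hy),(u,v),np.median(z).round(2) if z else None)
E
python3 -c "
from flat import *
flat('pics/ov8d.npy',cam('wrist'))"
```

```text
(-25, 0) (np.int64(317), np.int64(210)) 25.03
(25, 0) (np.int64(316), np.int64(104)) 24.87
(0, 25) (np.int64(263), np.int64(160)) 25.08
(0, -25) (np.int64(369), np.int64(159)) 25.12
(0, 0) (np.int64(316), np.int64(160)) 25.04
(-60, 0) (np.int64(318), np.int64(271)) 21.13
(60, 0) (np.int64(315), np.int64(16)) 20.86
(60, 40) (np.int64(218), np.int64(18)) 20.61
(60, -40) (np.int64(411), np.int64(15)) 20.89
```

The blank is seated: its top reads 25.0 ± 0.1 mm at all probes and the holder face 20.9, so it is 4 mm proud with no tilt. Next I'll retreat, rise and shut the fingers for the left clip.

Request:
play_rows(
  motion=[60,-0.5,0.1,0,0,0,0,60,-1,0.2,0,0,0,0,60,-1,0.2,2,0,0,0,40,-1,0.2,4.5,0,0,0,0,-1,0.2,4.7,0,0,0],
)

```text
clock: 9.68
position: [523.3, 103.0, 67.0]
ee_rot: [0.995, -0.099, 0.002, -0.001]
contact_force: [0.2, -0.2, -1.4]
gripper_width: 17.3
```

Request:
play_rows(
  motion=[0,1,1,0,0,0,0,0,2,2,0,0,0,0,0,3,3,0,0,0,0,0,4.2,3.7,0,0,0,0,0,4.2,3.7,0,0,0,0],
)

```text
clock: 10.3
position: [565.4, 140.0, 64.8]
ee_rot: [0.995, -0.099, 0.0, 0.0]
contact_force: [-0.5, 0.3, 0.0]
gripper_width: 0.1
```

```bash
python3 -c "
from ov import *
ov('ov9',None,x0=0,x1=640,y1=400,f=1.2)
from flat import *
c=cam('wrist')
for n in ['clip_left_post','clip_right_post']:
  for r in arm.place_of(n,'wrist')[:2]:
    print(n,r['uv'],r['confidence'],toH(on_z(c,r['uv'],49.5)[:2]-np.array([-1.93,.77])))
flat('pics/ov9d.npy',c)
"
```

```text
t 10.3 pos [565.4 140.   64.8] H [-28.9  45.4] F [-0.5  0.3  0. ] w 0.1 yaxis -101.4 tilt [ 0. -0. -1.]
clip_left_post [261.9, 245.9] 0.88 [-29.18652407  77.0135861 ]
clip_right_post [510.3, 246.3] 0.73 [-31.76624617 -72.94596901]
(-25, 0) (np.int64(383), np.int64(219)) 25.13
(25, 0) (np.int64(388), np.int64(144)) 24.97
(0, 25) (np.int64(347), np.int64(183)) 25.23
(0, -25) (np.int64(424), np.int64(182)) 25.15
(0, 0) (np.int64(385), np.int64(183)) 25.26
(-60, 0) (np.int64(380), np.int64(264)) 20.84
(60, 0) (np.int64(391), np.int64(84)) 20.95
(60, 40) (np.int64(323), np.int64(84)) 20.95
(60, -40) (np.int64(459), np.int64(83)) 20.66
```

View pics/ov9.png

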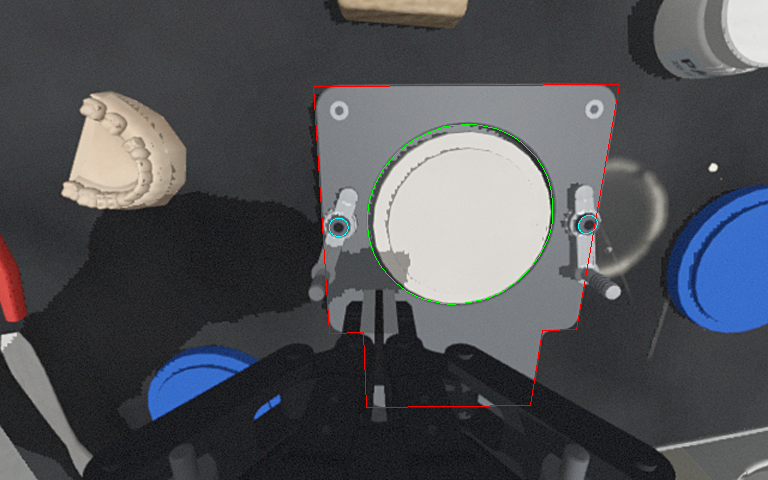

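Request:
play_rows(
  motion=[0,0,0,-1.5,0,0,0,0,0,0,-3,0,0,0,0,0,0,-3.2,0,0,0,0,0.09,0.49,-3.2,0,0,0,0,0.19,0.98,-3.2,0,0,0],
)

```text
clock: 11.08
position: [566.9, 149.7, 33.7]
ee_rot: [0.995, -0.099, 0.0, -0.0]
contact_force: [0.4, 1.0, 0.0]
gripper_width: -0.3
```

Request:
play_rows(
  motion=[0,0.07,0.39,0,0,0,0,0,0.13,0.69,0,0,0,0,0,0.19,0.98,0,0,0,0,0,0.24,1.28,0,0,0,0,0,0.28,1.47,0,0,0,0],
)

```text
clock: 11.7
position: [569.2, 163.5, 33.2]
ee_rot: [0.995, -0.099, -0.0, 0.0]
contact_force: [2.1, -4.4, -0.6]
gripper_width: -0.1
```

```bash
python3 -c "
from ov import *
ov('ov10',None,x0=0,x1=640,y1=400,f=1.2)
c=cam('wrist')
for n in ['clip_left_post','clip_right_post']:
  for r in arm.place_of(n,'wrist')[:2]:
    print(n,r['uv'],r['confidence'],toH(on_z(c,r['uv'],49.5)[:2]-np.array([-1.93,.77])))
"
```

```text
t 11.7 pos [569.2 163.5  33.2] H [-29.5  69.2] F [ 2.1 -4.4 -0.6] w -0.1 yaxis -101.4 tilt [-0.    -0.001 -1.   ]
clip_right_post [595.6, 273.5] 0.58 [-31.51299924 -73.59618437]
```

View pics/ov10.png

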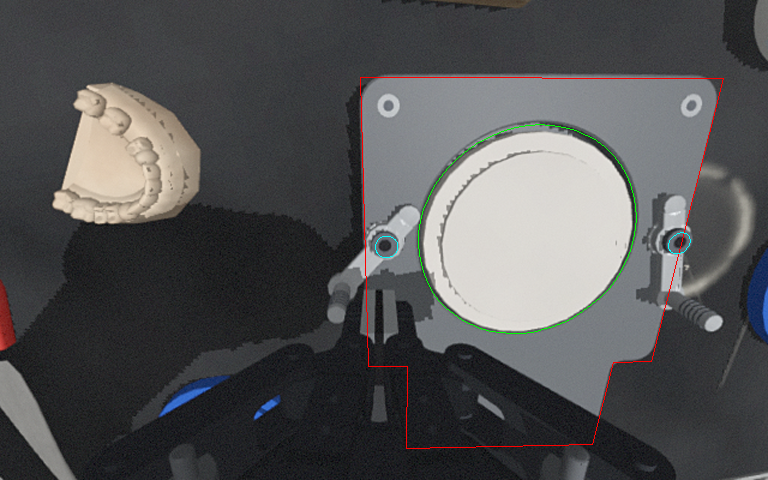

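Request:
play_rows(
  motion=[0,-0.7,0.13,0,0,0,0,0,-1.38,0.26,0,0,0,0,0,-1.2,1.2,0,0,0,0,0,-0.95,2.5,0,0,0,0,0,-0.95,2.5,0,0,0,0],
)

```text
clock: 12.48
position: [560.3, 190.5, 33.4]
ee_rot: [0.995, -0.098, 0.0, -0.0]
contact_force: [0.2, 0.3, 0.3]
gripper_width: 0.2
```

Request:
play_rows(
  motion=[0,0.49,-0.09,0,0,0,0,0,0.88,-0.17,0,0,0,0,0,1.28,-0.24,0,0,0,0,0,1.67,-0.32,0,0,0,0,0,1.97,-0.37,0,0,0,0],
)

```text
clock: 13.1
position: [579.3, 185.3, 33.2]
ee_rot: [0.995, -0.099, -0.0, -0.0]
contact_force: [-2.1, 1.9, 0.7]
gripper_width: -0.1
```

```bash
python3 -c "
from ov import *
ov('ov11',None,x0=0,x1=640,y1=400,f=1.2)
"
```

```text
t 13.1 pos [579.3 185.3  33.2] H [-23.7  92.5] F [-2.1  1.9  0.7] w -0.1 yaxis -101.4 tilt [-0.001  0.    -1.   ]
```

View pics/ov11.png

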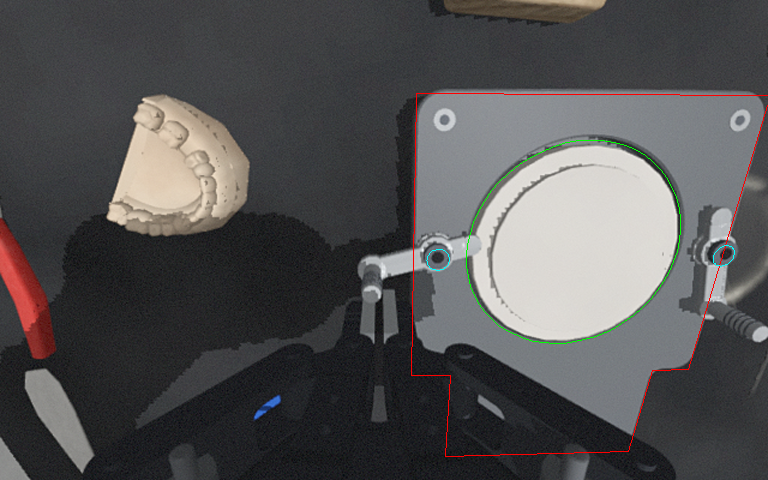

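Request:
play_rows(
  motion=[0,0.2,-0.04,0,0,0,0,0,0.39,-0.07,0,0,0,0,0,0.59,-0.11,0,0,0,0,0,0.74,-0.14,0,0,0,0,0,0.74,-0.14,0,0,0,0],
)

```text
clock: 13.78
position: [586.7, 183.6, 33.3]
ee_rot: [0.995, -0.099, -0.0, 0.0]
contact_force: [-1.5, 2.6, -0.5]
gripper_width: -0.2
```

```bash
python3 -c "
from ov import *
ov('ov12',None,x0=0,x1=640,y1=400,f=1.2)
"
```

```text
t 13.78 pos [586.7 183.6  33.3] H [-16.1  92.2] F [-1.5  2.6 -0.5] w -0.2 yaxis -101.4 tilt [-0. -0. -1.]
```

View pics/ov12.png

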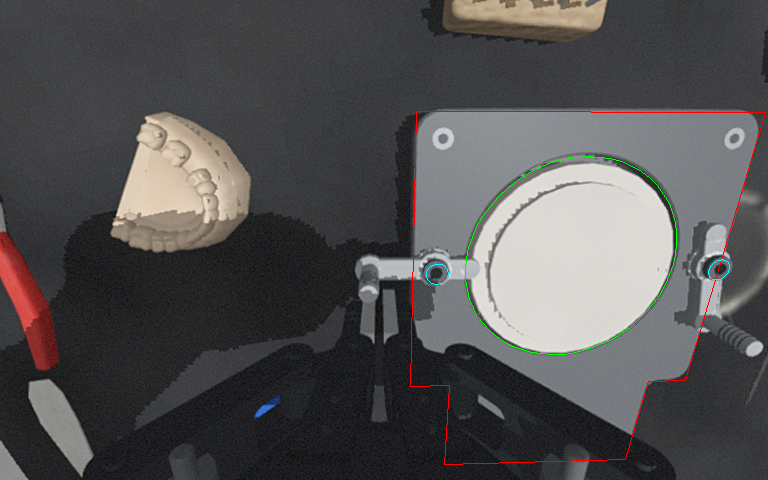

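Almost closed. I'll creep on until the hard stop shows up in the force.

Request:
play_rows(
  motion=[0,0.1,-0.02,0,0,0,0,0,0.2,-0.04,0,0,0,0,0,0.2,-0.04,0,0,0,0],
)

```text
clock: 14.2
position: [587.0, 183.5, 33.2]
ee_rot: [0.995, -0.099, -0.002, 0.0]
contact_force: [-6.5, 4.7, 2.8]
gripper_width: 0.0
```

Request:
play_rows(
  motion=[0,-1,0.19,0,0,0,0,0,-2,0.37,0,0,0,0,0,-2,0.37,1.6,0,0,0,0,-2,0.37,3.2,0,0,0,0,-2,0.37,3.2,0,0,0],
)

```text
clock: 14.82
position: [570.5, 187.8, 67.9]
ee_rot: [0.995, -0.099, 0.002, -0.002]
contact_force: [-0.1, -1.0, -0.4]
gripper_width: 0.2
```

Request:
play_rows(
  motion=[0,-0.4,-3,0,0,0,0,0,-0.8,-6,0,0,0,0,0,-1.2,-9,0,0,0,0,0,-1.9,-12,0,0,0,0,0,-2.1,-13.8,0,0,0,0],
)

```text
clock: 15.45
position: [547.4, 47.7, 65.3]
ee_rot: [0.995, -0.1, -0.0, 0.0]
contact_force: [-0.6, 1.1, 0.5]
gripper_width: -0.1
```

```bash
python3 -c "
from ov import *
ov('ov13',None,x0=0,x1=640,y1=400,f=1.2)
from flat import *
flat('pics/ov13d.npy',cam('wrist'))
"
```

```text
t 15.45 pos [547.4  47.7  65.3] H [-29.5 -48.7] F [-0.6  1.1  0.5] w -0.1 yaxis -101.5 tilt [-0. -0. -1.]
(-25, 0) (np.int64(242), np.int64(220)) 24.77
(25, 0) (np.int64(235), np.int64(146)) 24.99
(0, 25) (np.int64(201), np.int64(185)) 24.91
(0, -25) (np.int64(277), np.int64(184)) 25.04
(0, 0) (np.int64(239), np.int64(184)) 25.07
(-60, 0) (np.int64(247), np.int64(266)) 21.13
(60, 0) (np.int64(229), np.int64(86)) 20.73
(60, 40) (np.int64(162), np.int64(88)) 20.64
(60, -40) (np.int64(297), np.int64(85)) 21.18
```

View pics/ov13.png

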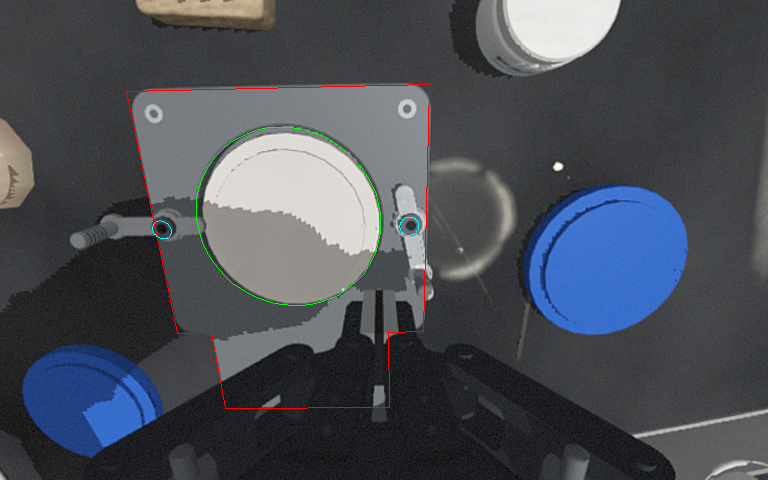

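Request:
play_rows(
  motion=[0,0.04,0.2,-1.5,0,0,0,0,0.04,0.2,-3,0,0,0,0,0.04,0.2,-3.2,0,0,0,0,-0.05,-0.29,-3.2,0,0,0,0,-0.15,-0.79,-3.2,0,0,0],
)

```text
clock: 16.12
position: [546.6, 41.2, 33.5]
ee_rot: [0.995, -0.099, 0.0, -0.0]
contact_force: [-0.4, 2.9, -0.9]
gripper_width: 0.1
```

Request:
play_rows(
  motion=[0,-0.07,-0.39,0,0,0,0,0,-0.13,-0.69,0,0,0,0,0,-0.19,-0.98,0,0,0,0,0,-0.24,-1.28,0,0,0,0,0,-0.25,-1.32,0,0,0,0],
)

```text
clock: 16.75
position: [545.2, 28.4, 33.9]
ee_rot: [0.995, -0.099, 0.002, -0.001]
contact_force: [4.0, 2.5, -0.1]
gripper_width: -0.1
```

```bash
python3 -c "
from ov import *
ov('ov14',None,x0=0,x1=640,y1=400,f=1.2)
"
```

```text
t 16.75 pos [545.2  28.4  33.9] H [-28. -68.] F [ 4.   2.5 -0.1] w -0.1 yaxis -101.4 tilt [ 0.003  0.001 -1.   ]
```

View pics/ov14.png

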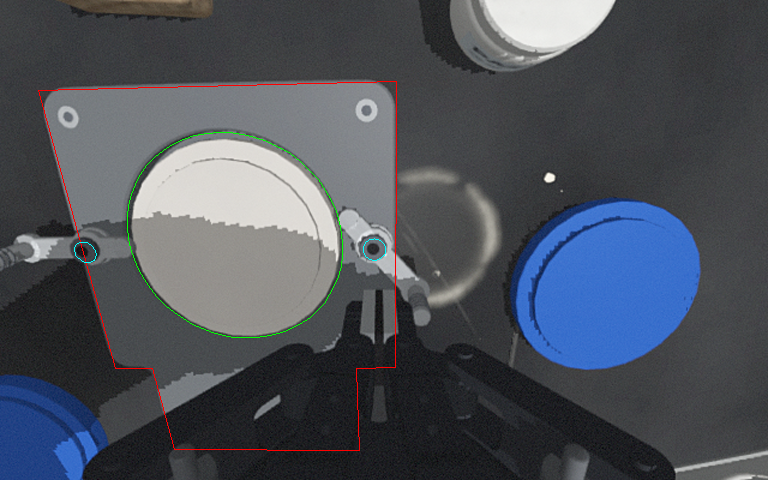

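Request:
play_rows(
  motion=[0,-0.8,0.2,0,0,0,0,0,-1.57,0.3,0,0,0,0,0,-1.8,-0.8,0,0,0,0,0,-2.02,-2.06,0,0,0,0,0,-2.02,-2.06,0,0,0,0],
)

```text
clock: 17.42
position: [523.1, 6.0, 33.2]
ee_rot: [0.995, -0.1, -0.0, 0.0]
contact_force: [-1.1, -0.3, -0.2]
gripper_width: 0.1
```

Request:
play_rows(
  motion=[0,0.49,-0.09,0,0,0,0,0,0.88,-0.17,0,0,0,0,0,1.28,-0.24,0,0,0,0,0,1.67,-0.32,0,0,0,0,0,1.97,-0.37,0,0,0,0],
)

```text
clock: 18.05
position: [540.6, 2.6, 32.1]
ee_rot: [0.995, -0.1, -0.003, 0.001]
contact_force: [-3.5, -1.6, -0.8]
gripper_width: -0.3
```

Request:
play_rows(
  motion=[0,0.2,-0.04,0,0,0,0,0,0.39,-0.07,0,0,0,0,0,0.49,-0.09,0,0,0,0,0,0.59,-0.11,0,0,0,0,0,0.59,-0.11,0,0,0,0],
)

```text
clock: 18.68
position: [549.6, 2.7, 33.4]
ee_rot: [0.995, -0.099, 0.0, -0.0]
contact_force: [-0.9, -1.0, -0.9]
gripper_width: -0.1
```

```bash
python3 -c "
from ov import *
ov('ov15',None,x0=0,x1=640,y1=400,f=1.2)
"
```

```text
t 18.68 pos [549.6   2.7  33.4] H [-19.  -92.4] F [-0.9 -1.  -0.9] w -0.1 yaxis -101.4 tilt [ 0.001  0.    -1.   ]
```

View pics/ov15.png

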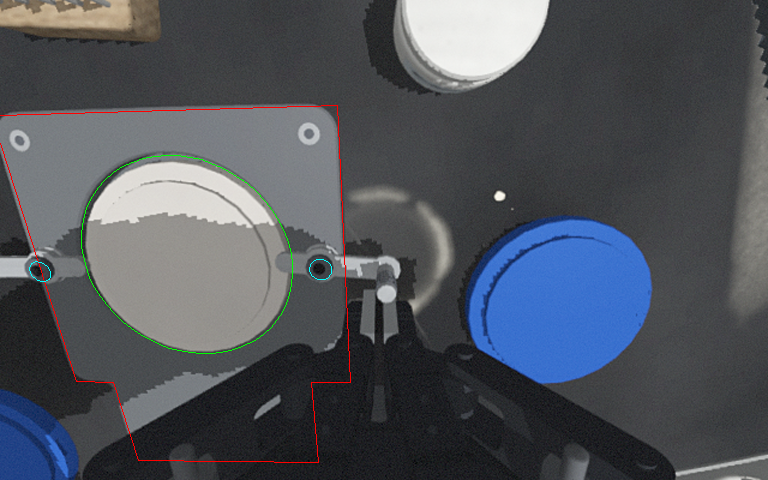

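Request:
play_rows(
  motion=[0,0.1,-0.02,0,0,0,0,0,0.2,-0.04,0,0,0,0,0,0.3,-0.06,0,0,0,0,0,0.3,-0.06,0,0,0,0],
)

```text
clock: 19.23
position: [552.1, 1.9, 33.4]
ee_rot: [0.995, -0.099, -0.0, 0.0]
contact_force: [-2.3, -0.6, 0.4]
gripper_width: 0.1
```

Request:
play_rows(
  motion=[0,0.1,-0.02,0,0,0,0,0,0.2,-0.04,0,0,0,0,0,0.2,-0.04,0,0,0,0],
)

```text
clock: 19.6
position: [552.4, 1.6, 33.2]
ee_rot: [0.995, -0.1, -0.002, 0.0]
contact_force: [-7.0, 2.1, 4.5]
gripper_width: 0.2
```

The hard stop is reached here too: only 0.3 mm of motion and the force is up to about 8 N. I'll retreat, rise and look.

Request:
play_rows(
  motion=[0,-1,0.19,0,0,0,0,0,-2,0.37,0,0,0,0,0,-2,0.37,3,0,0,0,0,-2,0.37,6,0,0,0,0,-2,0.37,9,0,0,0],
)

```text
clock: 20.23
position: [534.3, 5.5, 124.4]
ee_rot: [0.995, -0.099, 0.001, -0.0]
contact_force: [0.5, 0.3, -0.0]
gripper_width: -0.0
```

Request:
play_rows(
  motion=[0,0,2,2,0,0,0,0,0,4,4,0,0,0,0,0,6,5,0,0,0,0,0,8,5,0,0,0,0,0,8,5,0,0,0],
)

```text
clock: 20.85
position: [533.7, 86.6, 172.3]
ee_rot: [0.995, -0.098, -0.001, 0.0]
contact_force: [-0.3, 0.2, -0.5]
gripper_width: 0.4
```

```bash
python3 -c "
from ov import *
ov('ov16',(0,0),x0=0,x1=640,y1=400,f=1.2)
from flat import *
c=cam('wrist')
flat('pics/ov16d.npy',c)
B=np.array([-1.93,.77])
for n in ['clip_left_post','clip_right_post']:
  for r in arm.place_of(n,'wrist')[:2]: print(n,r['confidence'],toH(on_z(c,r['uv'],49.5)[:2]-B))
for cn in ['scene','side']:
  im,d=arm.get_image(cn); save(cn+'9',im); cc=cam(cn)
  for n in ['model','jar','burs']:
    for r in arm.place_of(n,cn)[:1]: print(cn,n,r['confidence'],on_z(cc,r['uv'],0).round())
"
```

```text
t 20.85 pos [533.7  86.6 172.3] H [-50.2 -12.9] F [-0.3  0.2 -0.5] w 0.4 yaxis -101.3 tilt [-0.001 -0.    -1.   ]
(-25, 0) (np.int64(302), np.int64(159)) 25.13
(25, 0) (np.int64(301), np.int64(107)) 24.9
(0, 25) (np.int64(276), np.int64(134)) 24.81
(0, -25) (np.int64(327), np.int64(134)) 24.83
(0, 0) (np.int64(301), np.int64(134)) 24.75
(-60, 0) (np.int64(303), np.int64(193)) 21.13
(60, 0) (np.int64(300), np.int64(67)) 20.77
(60, 40) (np.int64(256), np.int64(68)) 20.9
(60, -40) (np.int64(344), np.int64(67)) 20.59
clip_left_post 0.57 [4.57772481e-02 9.59232868e+01]
clip_right_post 0.66 [ -0.7947707  -95.08755749]
scene model 0.69 [647. 261.   0.]
scene jar 0.76 [659. -55.   0.]
scene burs 0.87 [699.  96.   0.]
side model 0.72 [652. 260.   0.]
side jar 0.69 [658. -57.   0.]
side burs 0.96 [698. 101.   0.]
```

View pics/ov16.png

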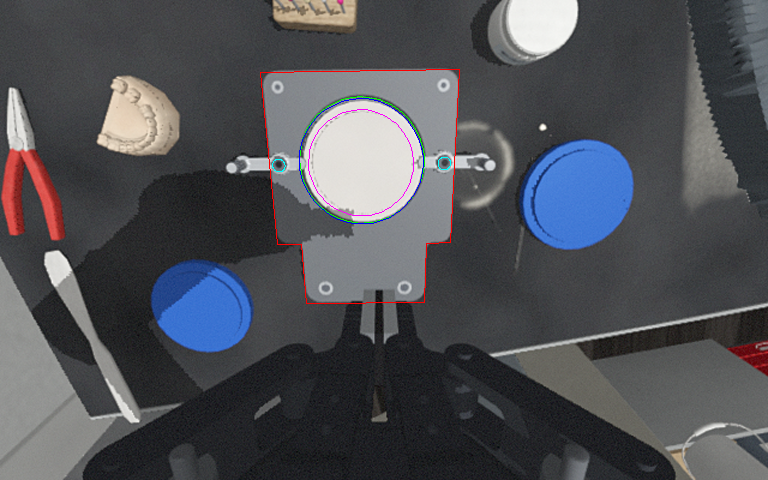

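The posts are at (0, 95.9) and (-0.8, -95.1), so both clips are closed. The blank is flush and level, the bystanders haven't moved, and the arm is clear.

```bash
python3 -c "
from bench import arm
print(arm.job_done())"
```

```text
the job is handed in; nothing more can be done
None
```

I pushed the blank along the holder with both fingertips until it dropped into the recess. I then closed each clip by its post until it hit the hard stop, with at most about 9 N felt at the wrist. The job is handed in at about 21 s, with the arm well clear of the work.

Last checks:
- **Blank:** its top is level to about 0.4 mm and stands about 4 mm above the holder face, so it is seated flat. In the picture it is concentric with the recess.
- **Clips:** the posts measure (0, +95.9) and (-0.8, -95.1) mm in the holder's frame, against an ideal of (0, ±96). That puts both within about 0.03 rad of closed.
- **Model, jar and bur block:** compared with the first look, their measured positions differ by at most about 12 mm. The largest difference was the jar, on the scene camera. I take this as detector scatter, because the arm touched none of them and the side camera puts the jar at the same spot as before.

One disagreement came up. The wrist camera was about 2 mm off, so I corrected the holder's position and angle during the push by lining an overlay up with the pictures.

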